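# Lock the sliding board carrier with its pin

## Task

Take the lock pin out of its wooden holder and pin the sliding board carrier to the sloping stand: push the pin through the carrier's upper plate, the stand's cross bar and the carrier's lower plate until its collar sits fully home on the carrier, with the yellow arm pointing straight up the slope, and let go of it. The bar's hole is hidden under the carrier, so set the tip in the carrier's hole and slide the carrier along with it, feeling for the place where the pin drops through. Leave the other things on the bench where they are.

Things in the scene. Friction and masses are not known exactly. Their poses are not given: they have to be found in the camera images.
- stand: Grey sloping stand fixed to the bench, 290 mm wide, 230 mm deep. Origin: centre of its foot on the bench. x points level to its high side, y level along its cross bar, z up. Its slope rises to +x at 30 degrees. A steel cross bar runs along y through the carrier; it has one 16.5 mm pin hole, level with the carrier's holes on the slope but hidden under the carrier.
- carrier (a joint): Sliding aluminium board carrier on the stand, with a brown circuit board: travel 0 to 0.040 m, growing along the stand's +y; about 2 N of friction, stays where it is left, starts near 0. Its holes line up with the bar's hidden hole at some value from 0.014 to 0.032, different each time and not measured: feel for it.
- carrier_hole (a point): Centre of the mouth of the hole in the carrier's upper plate, on its upper face; moves with the carrier. z: hole axis, out of the plate (30 degrees from vertical, leaning to the stand's -x); x: straight up the slope; y: sliding direction. Down the axis: upper plate 0 to 12 mm (hole 15.5 mm, 2 mm chamfer), bar 13 to 27 mm, lower plate 28 to 40 mm (hole 16 mm), then free space.
- carrier_board (a point): Middle of the circuit board (150 mm along y by 98 mm along x) on the carrier, on its upper face: 96 mm up the slope from carrier_hole and 13 mm lower along its z; same axes. Board parts stand up to 20 mm above it, on its upper half. The upper plate round the hole is 64 mm (x) by 96 mm (y).
- pin_grip (a point): Lock pin, 121 mm long, about 160 g: point on its axis in its red grip. z runs along the pin from tip to grip. The grip is a flat block 16 mm thick (y), 30 mm wide (x), 45 mm tall, from 28 mm below this point to 17 mm above. 34 mm below this point is the underside of a round collar (24 mm across, 6 mm thick). The pin starts upright in the holder, collar on its top.
- pin_tip (a point): Tip of the lock pin's steel shank, 104 mm below pin_grip on its axis. The shank is 14 mm in diameter and 70 mm long from collar to tip; the last 8 mm taper to 7 mm. Same axes as pin_grip.
- pin_arm (a point): Point near the end of the pin's yellow arm, 50 mm from the pin's axis along its +x and 22 mm below pin_grip. The arm is 12 mm thick, 10 mm tall and reaches 55 mm from the axis. Same axes as pin_grip.
- holder: Dark wooden block 60 x 60 x 80 mm, fixed to the bench, with a 16 mm through hole down its middle in which the pin stands. Origin: centre of its underside.
- reel: Bystander: blue solder reel, 60 mm across, 50 mm tall. Loose; origin at its underside.
- flux: Bystander: amber bottle with red cap, 48 mm across, 110 mm tall. Loose; origin at its underside.
- mug: Bystander: white mug, 80 mm across, 92 mm tall. Loose; origin at its underside.
- driver: Bystander: green-handled screwdriver lying on the bench. Loose; origin at its underside (screwdriver: along x).
- tape: Bystander: roll of pale tape lying flat, 90 mm across, 24 mm tall. Loose; origin at its underside.
- transformer: Bystander: bare transformer with copper winding, about 85 x 85 x 60 mm. Loose; origin at its underside.
- tray: Bystander: grey three-part tray, 110 x 160 x 30 mm. Loose; origin at its underside.
Things that resemble listed ones, but are neither listed nor needed, are in the scene too. What is shaped like the part that bears pin_grip but green is not meant.

How it is judged:
On the way, in this order (a step that is already met when the one before it is completed fails the run):
1. the pin is lifted clear of its holder (height (world z) of pin_tip above 0.085 m), for 0.1 s.
2. the pin's tip is in the hole of the carrier's upper plate (z of pin_tip in the frame of carrier_hole below -0.004 m and x of pin_tip in the frame of carrier_hole between -0.006 and 0.006 m and y of pin_tip in the frame of carrier_hole between -0.006 and 0.006 m), for 0.1 s.
At the end, for the whole second after the job is handed in: Pin through both plates and the bar: tip 66 mm or more below the upper face, within 6 mm of the hole axis in x and y, pin within 0.12 rad of the axis; yellow arm up the slope (its point 50 mm out within 18 mm of the up-slope line); pin and carrier at rest (z of pin_tip in the frame of carrier_hole below -0.066 m and x of pin_tip in the frame of carrier_hole between -0.006 and 0.006 m and y of pin_tip in the frame of carrier_hole between -0.006 and 0.006 m and y of pin_arm in the frame of carrier_hole between -0.018 and 0.018 m and x of pin_arm in the frame of carrier_hole above 0.03 m and angle between the z axis of pin_tip and the z axis of carrier_hole, either way round below 0.12 rad and linear speed of pin below 0.02 m/s and velocity of joint carrier between -0.01 and 0.01 m/s); the robot touches nothing.
It fails at once if another thing on the bench is moved by more than 40 mm (distance of any of reel, flux, mug, driver, tape, transformer, tray from where it was at the start of the episode above 0.04 m).
It also fails if it takes over 61 s, if anything falls off the work surface, if the arm or the gripper's body presses on something with over 40 N, if the wrist force passes 120 N, or if a joint passes its speed limit or range.

## Robot

A 7-joint arm with a two-finger parallel gripper is mounted at the origin on the work surface. World frame = base frame: x ahead of the robot, y to its left, z up, the work surface at z = 0. Lengths are in m, angles in rad, forces in N, time in s.
With the tool pointing down it reaches from about 0.4 to 0.85 m from the base axis. Payload 10.4 kg.
Tool frame: the origin (TCP) lies at the centre of the arm's flange, where the gripper is bolted on; the fingertips stand 173 mm ahead of it and the grasp point (between the pads) lies 155 mm ahead of it (manip.nose_length is the distance from the TCP to the fingertips, in m); z points along the fingers, x is the direction in which the jaws open and shut, and the axes are right-handed (so a half turn about z gives the same grasp; the last joint's range is limited). The gripper opens to 85 mm and grips with 20 to 120 N. Pads are 22 mm wide; open, the fingers measure 114 mm over their backs; the gripper's body (76 mm by 85 mm) begins 54 mm behind the grasp point. The pads swing forward as they close: fully open they stand 13 mm farther back than shut.
Start: joints at [1.325, 0.332, -0.065, 1.46, 0.022, 1.35, -0.088], TCP at [0.138, -0.61, 0.405] pointing down, gripper open.
Joint ranges: [-2.6, 2.6], [-0.5, 2.12], [-1.47, 1.34], [0.16, 2.42], [-1.27, 4.41], [0.06, 2.06], [-2.6, 2.6]. Speed limits (rad/s): [2.22, 2.22, 2.79, 2.79, 3.14, 3.14, 3.14].

## Interface

Orientations are given as a unit quaternion [x, y, z, w].
In Python, from workcell import status, cams, order, manip gives the robot as it stands.
- The arm moves only by the tool servo_tool, never from a script. Its argument "motion" is a list that holds one entry, the list of rows, each a list of 6 numbers: the shift along the tool's x, y, z in units of 50 mm (1.0 is 50 mm), then the turn, a rotation vector about the tool's x, y, z in units of 5 degrees (1.0 is 5 degrees). In form: [[[x, y, z, ax, ay, az], ...]]. A call has 1 to 12 rows; each row shifts and turns the pose as measured when the row begins, along the tool's axes as they then stand; what a row does not reach is not made up. A row lasts 1/10 s, in which the tool goes at most 50 mm and 8.59 degrees, less where a joint would pass 70% of its speed; a pose out of reach is approached as far as the arm can. A call is refused whole if a number of a shift passes 1 or a number of a turn 1, either way. A call with a gripper value outside its range is refused whole. "jaw" is the closure in counts, from 0 (fully open) to 255 (shut), set as the call begins (left out, the last holds). The fingers move at their own pace and stop on an object; "force" is the grip in N (left out, the last holds). Time passes only in rows, so rows that do not move let the fingers close. It gives the time, the measured TCP pose, the force and the opening at its end, in the units of the state.
- status.get_obs(): the state, without advancing time (a new reading comes with each control period).
- cams.camera(name): name is "scene" or "top"; returns a dict with "color" (480x640x3 uint8, red, green, blue), "vertical_fov" (degrees; the focal length in pixels is half the picture's height over the tangent of half this angle, whatever the lens; pixels are square), "cx", "cy" (the principal point, pixels), "extrinsics" (4x4, takes a point from camera to world coordinates). Camera axes: x right, y down, z forward; pixel columns grow to the right and rows downward; lengths in m; the calibration is good to about 2 mm. A picture is of the moment at which its call begins. There is no depth.
- order.hand_in(): hands the job in, once; it reports no verdict.
The state is a dict: "clock": time; "joint_pos": joint angles; "joint_velocities": joint speeds; "tau": joint torques, N m; "position": TCP position; "ee_rot": TCP orientation; "ft_force": force on the tool from outside, world axes, zero at the start; "torque": the same for the moment, N m; "grip_width": opening from 0.0 (shut) to 1.0 (fully open).
Only numpy, scipy, OpenCV 4.12 (cv2) and the standard library are available. Lean on these libraries where they do the work, as an engineer would, in place of code of your own. Each camera call takes 0.05 s, during which the arm holds its last target.

## Working session

There is one attempt and no reset: what is moved stays moved. The work goes in short steps, Python scripts to look and compute and a tool call to move; the robot and the scene stay as the last step left them, time stands still between calls to the robot, and variables do not carry over. Pictures are saved under pics/ and viewed, and the job is handed in when it is done.

Besides the shell and the picture viewer there is one more tool, called after "Call:" as name([rows], argument=value, ...), one row to a line, values as JSON. servo_tool: Moves the arm, as the interface text tells. Its arguments: {"type":"object","properties":{"motion":{"type":"array","items":{"type":"array","items":{"type":"array","items":{"type":"number"}}}},"jaw":{"type":"number"},"force":{"type":"number"}},"required":["motion"]}

```bash
mkdir -p pics; python3 - <<'E'
from workcell import status,cams,order,manip
import cv2,numpy as np
print(status.get_obs())
for n in("scene","top"):
    c=cams.camera(n); cv2.imwrite(f"pics/{n}0.png",c["color"][:,:,::-1]); np.savez(f"{n}0.npz",**c)
    print(n,c["vertical_fov"],c["cx"],c["cy"],c["extrinsics"].tolist())
E
```

```text
{'clock': 0.0, 'joint_pos': array([ 1.3254217 ,  0.33291412, -0.06468623,  1.46095461,  0.02156949,
        1.34989419, -0.08849646]), 'joint_velocities': array([ 7.68089504e-04, -7.83415010e-04, -8.35066654e-04, -4.24673645e-04,
        1.14440587e-03, -4.26099185e-04,  6.79028241e-05]), 'tau': array([ 4.01588632e-04, -6.25440717e+01,  4.94728459e-02, -3.91617107e+01,
        1.63824140e-02,  9.66484426e-03,  9.91041361e-06]), 'position': array([ 0.13806105, -0.60943154,  0.40388297]), 'ee_rot': array([ 7.81326061e-01, -6.24122617e-01, -5.89822892e-04, -4.43839385e-04]), 'ft_force': array([ 0.04141393,  0.36120535, -0.33627734]), 'torque': array([-0.05926226,  0.05248338, -0.07520703]), 'grip_width': 0.9960498783868832}
scene 43.78261920015101 314.7151730050527 239.98274300386774 [[-0.13257284055983692, 0.8146531748762749, -0.564592460638558, 1.2605071541366664], [0.9910417015478312, 0.09966753320477481, -0.08889729252375722, 0.12094313730996398], [-0.01614892377452481, -0.5713200394602668, -0.8205684765892752, 1.2109835399248017], [0.0, 0.0, 0.0, 1.0]]
top 56.60026716335551 318.591300628378 237.1911714773703 [[-0.017215310100341708, -0.9895420665012147, 0.14321358777244125, 0.3002022143611787], [-0.9997866531068091, 0.01867182508043584, 0.00883239591788659, -0.01986142036363349], [-0.011414086368771097, -0.14303098116377194, -0.9896523920345441, 1.3860464195323192], [0.0, 0.0, 0.0, 1.0]]
```

View pics/scene0.png

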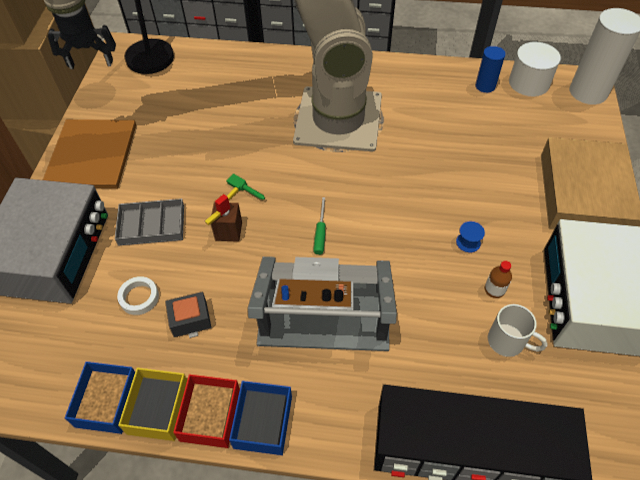

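View pics/top0.png

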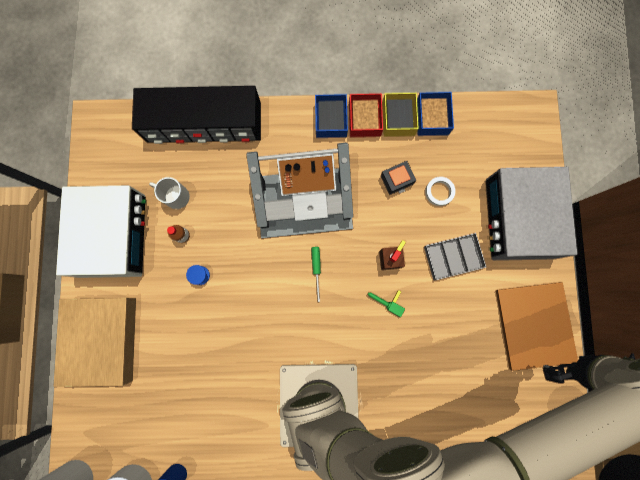

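```bash
python3 - <<'E'
import cv2
s=cv2.imread("pics/scene0.png");t=cv2.imread("pics/top0.png")
def crop(i,x,y,w,h,k,n): cv2.imwrite(f"pics/{n}.png",cv2.resize(i[y:y+h,x:x+w],None,fx=k,fy=k,interpolation=cv2.INTER_CUBIC))
crop(t,240,135,120,110,6,"t_stand");crop(s,240,250,165,105,4.8,"s_stand")
crop(t,360,225,60,60,8,"t_pin");crop(s,190,165,80,85,7,"s_pin")
E
```

```text
(no output)
```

View pics/t_stand.png

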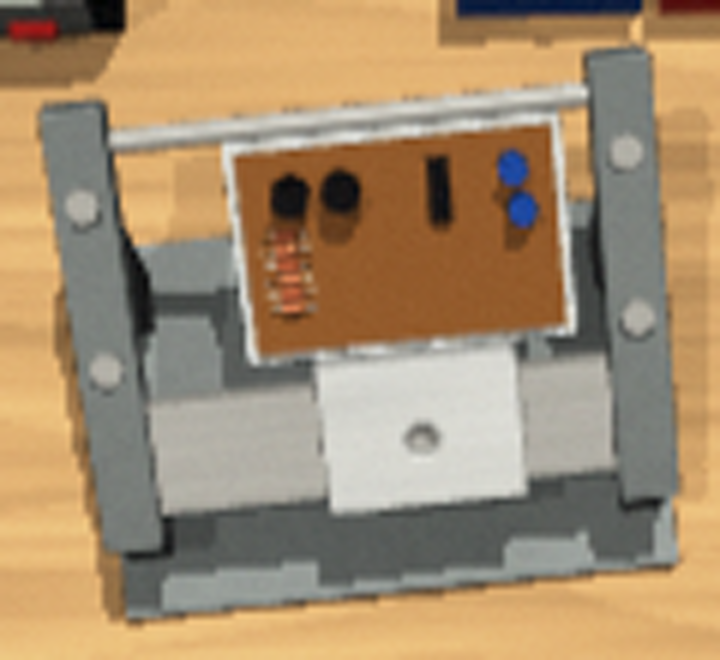

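View pics/s_stand.png

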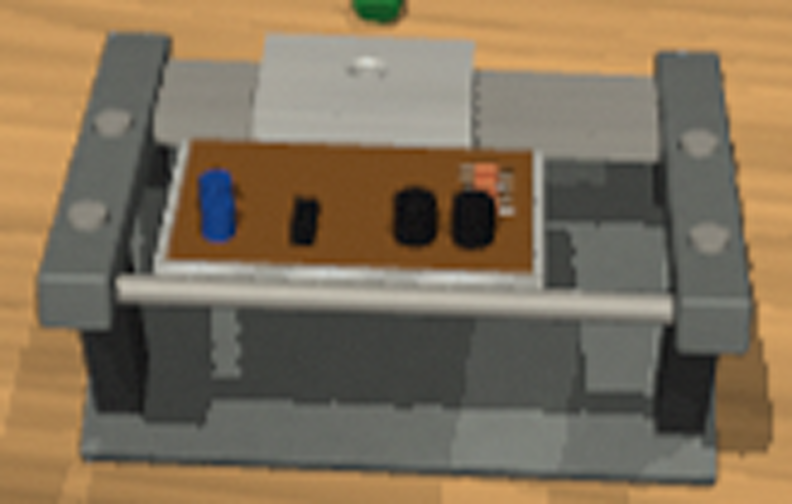

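View pics/t_pin.png

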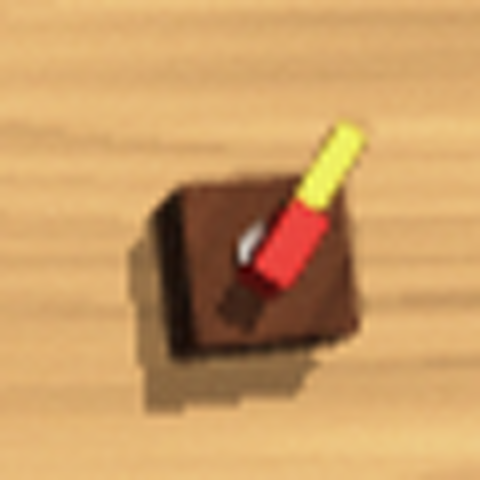

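View pics/s_pin.png

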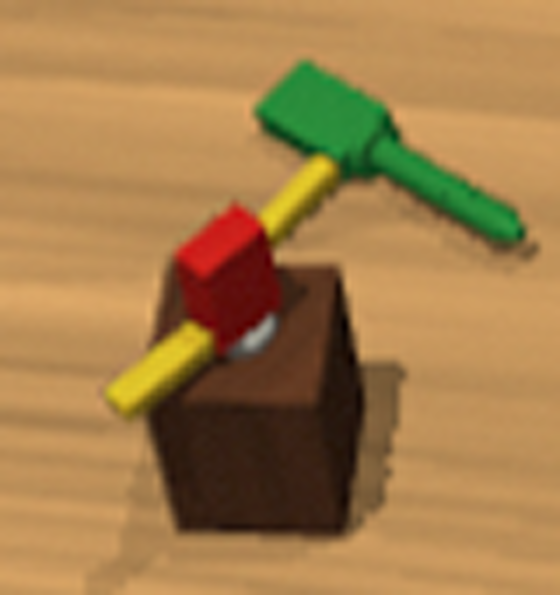

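```bash
cat > h.py <<'E'
import numpy as np
C={n:dict(np.load(f"{n}0.npz")) for n in("scene","top")}
def ray(n,u,v):
    c=C[n];f=240/np.tan(np.radians(float(c["vertical_fov"]))/2)
    E=c["extrinsics"];d=E[:3,:3]@np.array([(u-c["cx"])/f,(v-c["cy"])/f,1]);return E[:3,3],d/np.linalg.norm(d)
def tri(a,b):
    A=np.zeros((3,3));B=np.zeros(3);L=[ray("top",*a),ray("scene",*b)]
    for o,d in L: P=np.eye(3)-np.outer(d,d);A+=P;B+=P@o
    x=np.linalg.solve(A,B);e=[np.linalg.norm((np.eye(3)-np.outer(d,d))@(x-o)) for o,d in L];return x,max(e)
def atz(n,u,v,z): o,d=ray(n,u,v);return o+d*(z-o[2])/d[2]
def proj(n,p):
    c=C[n];f=240/np.tan(np.radians(float(c["vertical_fov"]))/2);E=c["extrinsics"]
    q=E[:3,:3].T@(np.array(p)-E[:3,3]);return np.array([f*q[0]/q[2]+c["cx"],f*q[1]/q[2]+c["cy"]])
E
python3 - <<'E'
from h import *
np.set_printoptions(precision=4,suppress=True)
T=lambda x,y:(x/6+240-.42,y/6+135-.42); S=lambda x,y:(x/4.8+240-.4,y/4.8+250-.4)
P={}
for n,a,b in [("hole",(423,437),(367,67)),("scL_hi",(81,208),(710,238)),("scL_lo",(106,372),(698,143)),("scR_hi",(627,151),(87,213)),("scR_lo",(638,318),(113,122)),
 ("plateLL",(332,512),(475,42)),("plateLR",(526,494),(266,36)),("boardUL",(237,155),(534,272)),("boardUR",(553,125),(165,263)),("boardLL",(258,354),(537,153)),("boardLR",(572,330),(188,143))]:
    P[n]=tri(T(*a),S(*b));print(n,*P[n])
print("side", [np.degrees(np.arctan2(*(P[a][0]-P[b][0])[:2]*[-1,1])) for a,b in[("scL_hi","scR_hi"),("scL_lo","scR_lo"),("boardUL","boardUR"),("boardLL","boardLR"),("plateLL","plateLR")]])
Tp=lambda x,y:(x/8+360-.44,y/8+225-.44); Sp=lambda x,y:(x/7+190-.43,y/7+165-.43)
print("grip top",tri(Tp(290,243),Sp(223,242)),atz("top",*Tp(290,243),.131),atz("scene",*Sp(223,242),.131))
print("arm end top .097",atz("top",*Tp(356,132),.097))
print("arm end scene",atz("scene",*Sp(120,403),.092))
for c in [(300,198),(330,213),(278,292),(253,270)]:print(atz("top",*Tp(*c),.131))
for c in [(235,205),(270,230),(212,277),(178,258)]:print(atz("scene",*Sp(*c),.131))
# holder top corners
print("holder")
for c in [(183,187),(340,175),(358,330),(192,352)]:print(atz("top",*Tp(*c),.08))
E
```

```text
hole [0.5711 0.0142 0.12  ] 0.00036138242450377717
scL_hi [0.6717 0.1709 0.176 ] 0.0007763296274243161
scL_lo [0.6025 0.1647 0.1361] 0.0009185602296302182
scR_hi [ 0.6933 -0.0851  0.1786] 0.000772253014335447
scR_lo [ 0.6238 -0.0906  0.1368] 0.0008587980515148959
plateLL [0.5389 0.0599 0.1   ] 0.0002667774910582892
plateLR [ 0.5464 -0.0359  0.0986] 0.001073035115291181
boardUL [0.6961 0.0993 0.175 ] 0.0007433884800980553
boardUR [ 0.7088 -0.0506  0.1718] 0.0003708355723799714
boardLL [0.6117 0.094  0.1282] 0.0005811073069963312
boardLR [ 0.6221 -0.0589  0.1226] 0.0004224212844534479
side [np.float64(4.810835817952315), np.float64(4.771820929073573), np.float64(4.852604273047913), np.float64(3.8891617984280233), np.float64(4.487553164113096)]
grip top (array([ 0.4274, -0.2266,  0.1287]), np.float64(0.00046650362773339115)) [ 0.4271 -0.2258  0.131 ] [ 0.4292 -0.2264  0.131 ]
arm end top .097 [ 0.4707 -0.257   0.097 ]
arm end scene [ 0.4709 -0.2579  0.092 ]
[ 0.443 -0.23   0.131]
[ 0.4375 -0.2403  0.131 ]
[ 0.4098 -0.2208  0.131 ]
[ 0.4178 -0.2124  0.131 ]
[ 0.4133 -0.2259  0.131 ]
[ 0.4224 -0.2119  0.131 ]
[ 0.4441 -0.2267  0.131 ]
[ 0.4377 -0.2397  0.131 ]
holder
[ 0.4537 -0.1957  0.08  ]
[ 0.4571 -0.2536  0.08  ]
[ 0.3998 -0.2576  0.08  ]
[ 0.3929 -0.1967  0.08  ]
```

```bash
cat >> h.py <<'E'
from scipy.spatial.transform import Rotation as R
from scipy.optimize import least_squares
def frame(th):  # carrier axes columns x,y,z
    c,s=np.cos(th),np.sin(th);u=np.array([c,s,0]);y=np.array([-s,c,0]);a=np.radians(30)
    return np.column_stack([u*np.cos(a)+[0,0,np.sin(a)],y,-u*np.sin(a)+[0,0,np.cos(a)]])
def plan(p1,R1,n,obs=None):
    from workcell import status
    o=status.get_obs();p0=np.array(o["position"]);R0=R.from_quat(o["ee_rot"]);R1=R.from_matrix(R1)
    d=(R1*R0.inv()).as_rotvec();pp,RR=p0,R0
    print("total mm",(p1-p0)*1e3,"deg",np.degrees(d))
    rows=[]
    for i in range(1,n+1):
        p=p0+(p1-p0)*i/n;Q=R.from_rotvec(d*i/n)*R0
        t=RR.inv().apply(p-pp)/.05;w=(RR.inv()*Q).as_rotvec()/np.radians(5)
        rows.append([round(float(x),3)+0. for x in [*t,*w]]);pp,RR=p,Q
    print(rows)
E
python3 - <<'E'
from h import *
np.set_printoptions(precision=4,suppress=True)
T=lambda x,y:(x/6+240-.42,y/6+135-.42); S=lambda x,y:(x/4.8+240-.4,y/4.8+250-.4)
pts=[("hole",(0,0,0),(423,437),(367,67)),("pLL",(-.032,.048,0),(332,512),(475,42)),("pLR",(-.032,-.048,0),(526,494),(266,36)),
("bUL",(.145,.075,-.013),(237,155),(534,272)),("bUR",(.145,-.075,-.013),(553,125),(165,263)),("bLL",(.047,.075,-.013),(258,354),(537,153)),("bLR",(.047,-.075,-.013),(572,330),(188,143))]
def res(q,full=False):
    F=frame(q[3]);r=[]
    for n,l,a,b in pts:
        p=q[:3]+F@np.array(l); r+=[proj("top",p)-T(*a),proj("scene",p)-S(*b)]
    return np.array(r).ravel()
s=least_squares(res,[.571,.014,.118,.08],loss="soft_l1",x_scale=.01)
print(s.x,np.degrees(s.x[3]));print(s.fun.reshape(-1,4)); J=s.jac;print(np.sqrt(np.diag(np.linalg.inv(J.T@J)))*.7)
a=np.radians(-126);X=np.array([np.cos(a),np.sin(a),0]);Z=np.array([0,0,-1.]);G=np.column_stack([X,np.cross(Z,X),Z])
plan(np.array([.4275,-.226,.33]),G,11)
E
```

```text
[0.5705 0.014  0.1147 0.0806] 4.615202990943783
[[ 0.2704  0.5879  0.1236  1.0389]
 [ 0.228   0.0282 -0.0393  0.3585]
 [ 0.4253 -0.179   0.3708  0.0929]
 [-0.3308 -0.0632 -0.3127 -0.2365]
 [ 0.0002 -0.2684  0.322  -1.2989]
 [ 0.3411  0.1922 -0.9728  0.1625]
 [-0.4856 -0.8772  0.8339 -0.3609]]
[0.0006 0.0006 0.0013 0.0058]
total mm [289.4167 383.4442 -74.0182] deg [ -0.0717   0.0121 -48.7671]
[[-0.563, -0.667, 0.135, 0.001, 0.001, 0.887], [-0.613, -0.622, 0.135, 0.001, 0.001, 0.887], [-0.66, -0.572, 0.135, 0.001, 0.001, 0.887], [-0.702, -0.52, 0.135, 0.001, 0.001, 0.887], [-0.74, -0.464, 0.135, 0.001, 0.001, 0.887], [-0.774, -0.405, 0.135, 0.001, 0.001, 0.887], [-0.803, -0.344, 0.135, 0.001, 0.001, 0.887], [-0.827, -0.281, 0.135, 0.001, 0.001, 0.887], [-0.846, -0.216, 0.135, 0.001, 0.001, 0.887], [-0.86, -0.15, 0.135, 0.001, 0.001, 0.887], [-0.869, -0.083, 0.135, 0.001, 0.001, 0.887]]
```

Call:
servo_tool([
  [[-0.56,-0.67,0.1,0,0,0.89],[-0.61,-0.62,0.1,0,0,0.89],[-0.66,-0.57,0.1,0,0,0.89],[-0.7,-0.52,0.1,0,0,0.89],[-0.74,-0.46,0.1,0,0,0.89],[-0.77,-0.4,0.1,0,0,0.89],[-0.8,-0.34,0.1,0,0,0.89],[-0.83,-0.28,0.1,0,0,0.89],[-0.85,-0.22,0.1,0,0,0.89],[-0.86,-0.15,0.1,0,0,0.89],[-0.87,-0.08,0.1,0,0,0.89]],
], jaw=0, force=60)

```text
clock: 1.2
position: [0.4378, -0.2207, 0.3433]
ee_rot: [-0.432, 0.902, 0.002, -0.002]
ft_force: [0.1, -0.4, 0.4]
grip_width: 1.004
```

```bash
cat > g.py <<'E'
from h import *
np.set_printoptions(precision=4,suppress=True)
a=np.radians(-126);X=np.array([np.cos(a),np.sin(a),0]);Z=np.array([0,0,-1.]);G=np.column_stack([X,np.cross(Z,X),Z])
E
python3 - <<'E'
from g import *
from workcell import status
o=status.get_obs();print(o["clock"],o["position"],o["joint_pos"],o["ft_force"])
plan(np.array([.4275,-.226,.33]),G,3)
E
```

```text
1.2 [ 0.4378 -0.2207  0.3433] [ 0.7517  0.1091 -0.3987  1.8691  0.0456  1.178  -1.9105] [ 0.1267 -0.4048  0.3658]
total mm [-10.2797  -5.268  -13.2782] deg [-0.1121 -0.3048  2.7936]
[[0.07, 0.031, 0.089, 0.021, -0.006, -0.186], [0.07, 0.032, 0.089, 0.021, -0.006, -0.186], [0.069, 0.034, 0.089, 0.021, -0.006, -0.186]]
```

Call:
servo_tool([
  [[0.07,0.03,0.09,0.02,0,-0.19],[0.07,0.03,0.09,0.02,0,-0.19],[0.07,0.03,0.09,0.02,0,-0.19],[0,0,0,0,0,0],[0,0,0,0,0,0]],
])

```text
clock: 1.7
position: [0.429, -0.2223, 0.3277]
ee_rot: [-0.458, 0.889, 0.001, -0.001]
ft_force: [-0.1, 0.5, 0.3]
grip_width: 0.996
```

```bash
python3 - <<'E'
from g import *
from workcell import status,cams
import cv2
plan(np.array([.4275,-.226,.272]),G,5)
for n,(x,y,w,h) in {"scene":(150,100,160,160),"top":(340,190,100,100)}.items():
    c=cams.camera(n)["color"][y:y+h,x:x+w,::-1]; cv2.imwrite(f"pics/{n}1.png",cv2.resize(c,(600,600)))
E
```

```text
total mm [ -1.48    -3.6949 -55.72  ] deg [-0.0707 -0.1247 -0.4668]
[[0.015, -0.004, 0.223, 0.006, -0.001, 0.019], [0.015, -0.004, 0.223, 0.006, -0.001, 0.019], [0.015, -0.004, 0.223, 0.006, -0.001, 0.019], [0.015, -0.004, 0.223, 0.006, -0.001, 0.019], [0.015, -0.004, 0.223, 0.006, -0.001, 0.019]]
```

View pics/scene1.png

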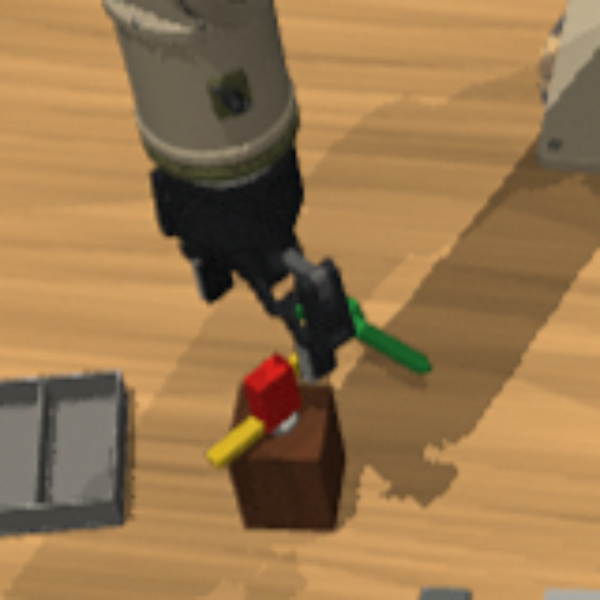

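Call:
servo_tool([
  [[0.02,0,0.22,0,0,0.02],[0.02,0,0.22,0,0,0.02],[0.02,0,0.22,0,0,0.02],[0.02,0,0.22,0,0,0.02],[0,0,0.22,0,0,0],[0,0,0.05,0,0,0],[0,0,0,0,0,0]],
])

```text
clock: 2.5
position: [0.4259, -0.2261, 0.2642]
ee_rot: [-0.454, 0.891, 0.002, -0.001]
ft_force: [-0.2, -0.1, 0.2]
grip_width: 1.003
```

```bash
python3 - <<'E'
from g import *
from workcell import status,cams
import cv2
plan(np.array([.4275,-.226,.270]),G,2);print(status.get_obs()["ft_force"])
for n,(x,y,w,h) in {"scene":(180,150,90,90),"top":(340,190,100,100)}.items():
    c=cams.camera(n)["color"][y:y+h,x:x+w,::-1]; cv2.imwrite(f"pics/{n}2.png",cv2.resize(c,(600,600)))
E
```

```text
total mm [1.6408 0.1211 5.7763] deg [-0.1187 -0.1897  0.0501]
[[-0.011, -0.012, -0.058, 0.022, -0.002, -0.005], [-0.011, -0.012, -0.058, 0.022, -0.002, -0.005]]
[-0.2241 -0.1348  0.1857]
```

View pics/scene2.png

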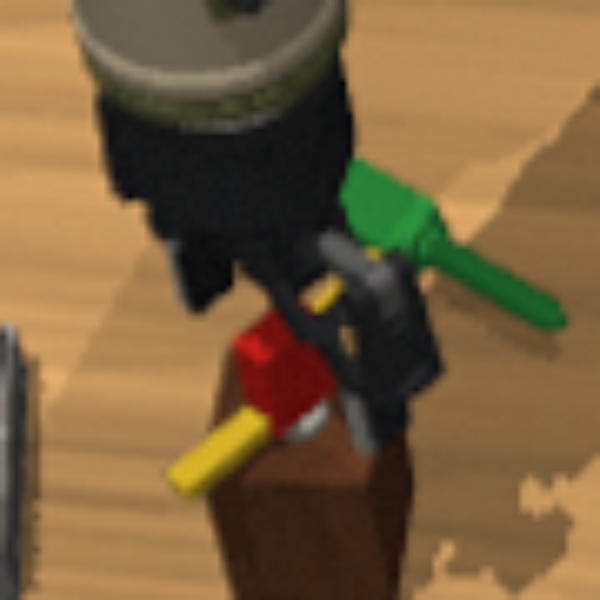

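Call:
servo_tool([
  [[-0.02,-0.02,-0.1,0,0,0],[0,0,0,0,0,0],[0,0,0,0,0,0]],
])

```text
clock: 2.9
position: [0.4281, -0.2261, 0.2717]
ee_rot: [-0.454, 0.891, 0.0, -0.0]
ft_force: [-0.1, 0.0, -0.6]
grip_width: 1.005
```

Call:
servo_tool([
  [[0,0,0,0,0,0],[0,0,0,0,0,0],[0,0,0,0,0,0],[0,0,0,0,0,0],[0,0,0,0,0,0],[0,0,0,0,0,0],[0,0,0,0,0,0],[0,0,0,0,0,0],[0,0,0,0,0,0],[0,0,0,0,0,0]],
], jaw=255, force=60)

```text
clock: 3.9
position: [0.4283, -0.2261, 0.2723]
ee_rot: [-0.454, 0.891, -0.0, 0.0]
ft_force: [-0.3, -0.3, 0.3]
grip_width: 0.179
```

```bash
python3 - <<'E'
from g import *
from workcell import status,cams
o=status.get_obs();print(o["clock"],o["position"],o["ft_force"],o["torque"],o["grip_width"],R.from_quat(o["ee_rot"]).as_matrix())
E
```

```text
3.9 [ 0.4283 -0.2261  0.2723] [-0.2646 -0.3093  0.32  ] [ 0.0156  0.0291 -0.0101] 0.17905753565475402 [[-0.5884 -0.8086  0.0004]
 [-0.8086  0.5884 -0.0002]
 [-0.0001 -0.0004 -1.    ]]
```

Call:
servo_tool([
  [[0,0,-0.3,0,0,0],[0,0,-0.4,0,0,0],[0,0,-0.4,0,0,0],[0,0,-0.4,0,0,0],[0,0,-0.4,0,0,0],[0,0,-0.4,0,0,0],[0,0,-0.4,0,0,0],[0,0,-0.2,0,0,0],[0,0,0,0,0,0],[0,0,0,0,0,0]],
])

```text
clock: 4.9
position: [0.4275, -0.2265, 0.4197]
ee_rot: [-0.454, 0.891, 0.0, -0.001]
ft_force: [-0.3, -0.1, -0.8]
grip_width: 0.175
```

```bash
cat >> g.py <<'E'
H=np.array([.5705,.0140,.1147]);TH=.0820;F=frame(TH)
TIP=.2623
TG=np.column_stack([-F[:,1],-F[:,0],-F[:,2]])
def tcp(l): return H+F@np.array(l)+F[:,2]*TIP
E
python3 - <<'E'
from g import *
from workcell import status,cams
import cv2
print(np.linalg.det(TG))
o=status.get_obs();print(o["position"],o["joint_pos"],o["ft_force"])
plan(tcp([0,0,.03]),TG,11)
for n,(x,y,w,h) in {"scene":(150,100,150,150),"top":(340,190,100,100)}.items():
    c=cams.camera(n)["color"][:,:,::-1]; cv2.imwrite(f"pics/{n}3f.png",c);cv2.imwrite(f"pics/{n}3.png",cv2.resize(c[y:y+h,x:x+w],(600,600)))
E
```

```text
1.0
[ 0.4275 -0.2265  0.4197] [ 0.7762  0.0337 -0.3891  1.7803  0.0134  1.3315 -1.816 ] [-0.2819 -0.13   -0.7616]
total mm [ -2.6615 228.5628 -51.8875] deg [ -8.2678 -29.572   39.8075]
[[-0.333, 0.248, 0.094, 0.524, -0.194, -0.724], [-0.347, 0.231, 0.089, 0.524, -0.194, -0.724], [-0.359, 0.213, 0.085, 0.524, -0.194, -0.724], [-0.371, 0.194, 0.082, 0.524, -0.194, -0.724], [-0.381, 0.173, 0.08, 0.524, -0.194, -0.724], [-0.39, 0.153, 0.079, 0.524, -0.194, -0.724], [-0.398, 0.132, 0.079, 0.524, -0.194, -0.724], [-0.404, 0.11, 0.08, 0.524, -0.194, -0.724], [-0.409, 0.088, 0.083, 0.524, -0.194, -0.724], [-0.412, 0.066, 0.086, 0.524, -0.194, -0.724], [-0.414, 0.044, 0.091, 0.524, -0.194, -0.724]]
```

View pics/scene3.png

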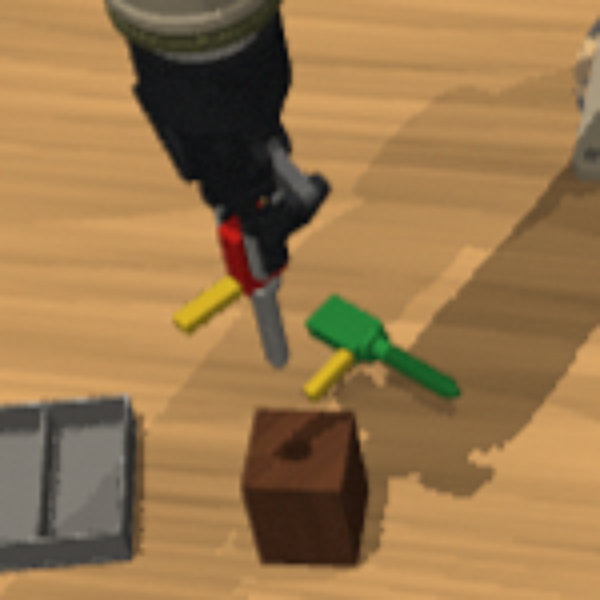

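Call:
servo_tool([
  [[-0.33,0.25,0.05,0.52,-0.19,-0.72],[-0.35,0.23,0.05,0.52,-0.19,-0.72],[-0.36,0.21,0.05,0.52,-0.19,-0.72],[-0.37,0.19,0.05,0.52,-0.19,-0.72],[-0.38,0.17,0.05,0.52,-0.19,-0.72],[-0.39,0.15,0.05,0.52,-0.19,-0.72],[-0.4,0.13,0.05,0.52,-0.19,-0.72],[-0.4,0.11,0.05,0.52,-0.19,-0.72],[-0.41,0.09,0.05,0.52,-0.19,-0.72],[-0.41,0.07,0.05,0.52,-0.19,-0.72],[-0.41,0.04,0.05,0.52,-0.19,-0.72],[0,0,0,0,0,0]],
])

```text
clock: 6.2
position: [0.4152, 0.0092, 0.3726]
ee_rot: [0.718, -0.647, 0.174, -0.191]
ft_force: [-0.1, -0.4, -0.5]
grip_width: 0.176
```

```bash
python3 - <<'E'
from g import *
from workcell import status,cams
o=status.get_obs();print(o["position"],o["joint_pos"],o["ft_force"])
plan(tcp([0,0,.02]),TG,4)
E
```

```text
[0.4152 0.0092 0.3726] [ 0.517  -0.3057 -0.5456  2.193  -0.2822  0.7031 -1.3477] [-0.1109 -0.3795 -0.4858]
total mm [ 14.6379  -6.8029 -13.3728] deg [ 0.1691 -0.0972 -1.2306]
[[0.041, -0.027, 0.093, 0.006, 0.024, 0.057], [0.041, -0.027, 0.093, 0.006, 0.024, 0.057], [0.041, -0.027, 0.093, 0.006, 0.024, 0.057], [0.04, -0.027, 0.093, 0.006, 0.024, 0.057]]
```

Call:
servo_tool([
  [[0.04,-0.03,0.09,0,0.02,0.06],[0.04,-0.03,0.09,0,0.02,0.06],[0.04,-0.03,0.09,0,0.02,0.06],[0.04,-0.03,0.09,0,0.02,0.06],[0,0,0,0,0,0],[0,0,0,0,0,0]],
])

```text
clock: 6.8
position: [0.4314, -0.0007, 0.3569]
ee_rot: [0.708, -0.658, 0.172, -0.188]
ft_force: [0.2, 0.7, -1.4]
grip_width: 0.178
```

```bash
cat >> g.py <<'E'
def look(tag,views={"scene":(255,190,120,120),"top":(265,150,90,90)},sz=600):
    from workcell import cams
    import cv2
    for n,(x,y,w,h) in views.items():
        c=cams.camera(n)["color"][:,:,::-1]; cv2.imwrite(f"pics/{n}{tag}f.png",c);cv2.imwrite(f"pics/{n}{tag}.png",cv2.resize(c[y:y+h,x:x+w],(sz,sz),interpolation=cv2.INTER_CUBIC))
def st():
    from workcell import status
    o=status.get_obs();Q=R.from_quat(o["ee_rot"]).as_matrix()
    tip=np.array(o["position"])+Q[:,2]*TIP
    print("t",round(o["clock"],2),"tip in hole frame mm",F.T@(tip-H)*1e3,"axis err deg",np.degrees(F.T@np.cross(-Q[:,2],F[:,2])),"yaw",np.degrees(np.arcsin(-Q[:,1]@F[:,1])),"F in hole frame",F.T@o["ft_force"],"T",F.T@o["torque"],"grip",round(o["grip_width"],3),"q",o["joint_pos"])
E
python3 - <<'E'
from g import *
st();look("4")
E
```

```text
t 6.8 tip in hole frame mm [-1.9461 -3.2751 17.4134] axis err deg [ 0.0096 -0.4231 -0.    ] yaw -0.5277552102870288 F in hole frame [-0.4567  0.725  -1.3903] T [0.0404 0.6222 0.033 ] grip 0.178 q [ 0.5446 -0.24   -0.5673  2.1813 -0.2419  0.6572 -1.3877]
```

View pics/scene4.png

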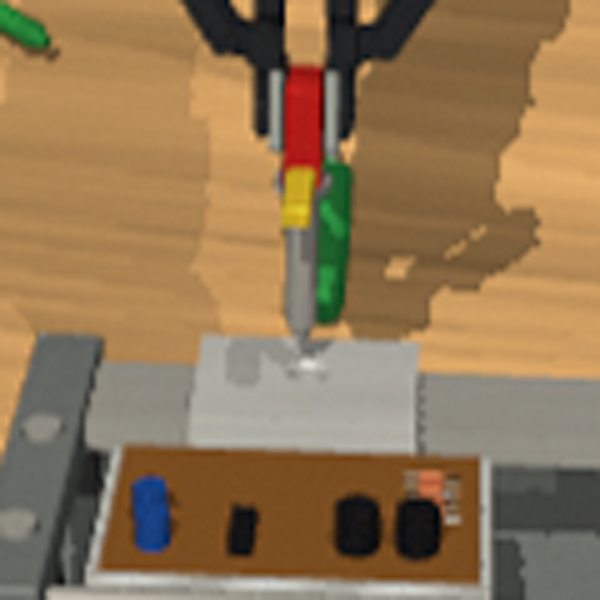

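View pics/top4.png

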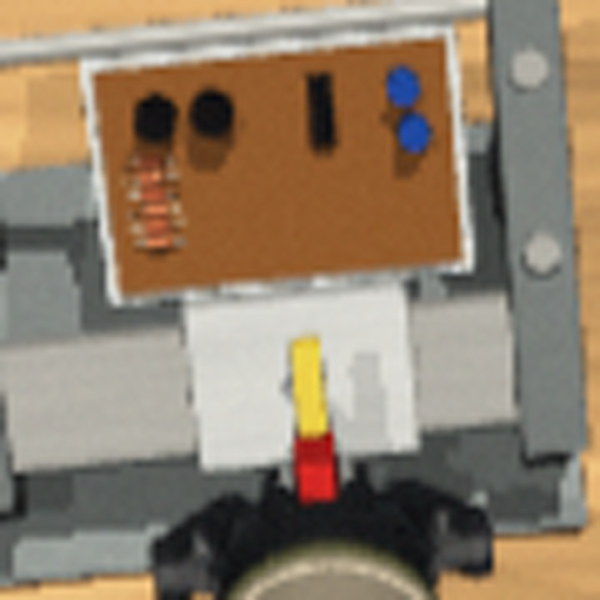

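```bash
python3 - <<'E'
from g import *
from workcell import status
import cv2
o=status.get_obs();Q=R.from_quat(o["ee_rot"]).as_matrix();p=np.array(o["position"])
im=cv2.imread("pics/scene4f.png")
x,y,w,h=295,225,40,50
c=cv2.resize(im[y:y+h,x:x+w],None,fx=12,fy=12,interpolation=cv2.INTER_CUBIC)
def dot(P,col): u=(proj("scene",P)-[x,y]+.5)*12; print(u);cv2.circle(c,tuple(int(k) for k in u),3,col,-1)
dot(p+Q[:,2]*TIP,(0,0,255));dot(p+Q[:,2]*(TIP-.07),(255,0,255));dot(H,(0,255,0))
for a in np.linspace(0,6.28,16): dot(H+F@[.00975*np.cos(a),.00975*np.sin(a),0],(255,255,0)) if 1 else 0
cv2.imwrite("pics/s4z.png",c)
E
```

```text
[244.6678 389.3072]
[249.2568  35.8491]
[260.2149 481.3581]
[257.5072 506.3791]
[279.7288 504.9639]
[298.5187 499.4543]
[310.6022 490.8331]
[313.9229 480.6203]
[307.9769 470.5908]
[293.8531 462.4603]
[274.0053 457.6008]
[251.819  456.8245]
[231.0552 460.2615]
[215.2474 467.3395]
[207.1257 476.8695]
[208.1463 487.2282]
[218.2053 496.6241]
[235.6085 503.4074]
[257.3349 506.373 ]
```

View pics/s4z.png

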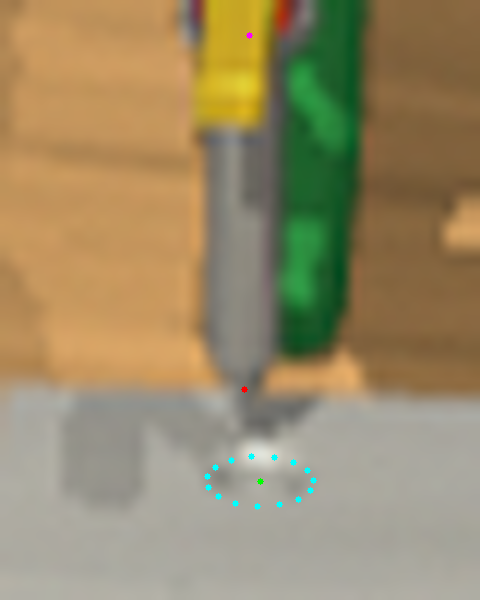

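```bash
python3 - <<'E'
from g import *
import cv2
out=[]
for n,(x,y,w,h) in {"scene":(297,245,40,40),"top":(290,188,40,40)}.items():
    im=cv2.imread(f"pics/{n}0.png")
    for d in (0,1):
        c=cv2.resize(im[y:y+h,x:x+w],None,fx=10,fy=10,interpolation=cv2.INTER_CUBIC)
        if d:
            for r,z in((.00975,0),(.00775,-.002)):
              for a in np.linspace(0,6.28,24):
                u=(proj(n,H+F@[r*np.cos(a),r*np.sin(a),z])-[x,y]+.5)*10;cv2.circle(c,tuple(int(k) for k in u),1,(0,0,255) if z==0 else (255,0,0),-1)
        out.append(c)
cv2.imwrite("pics/hz.png",cv2.resize(np.vstack([np.hstack(out[:2]),np.hstack(out[2:])]),(600,600)))
E
```

```text
(no output)
```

View pics/hz.png

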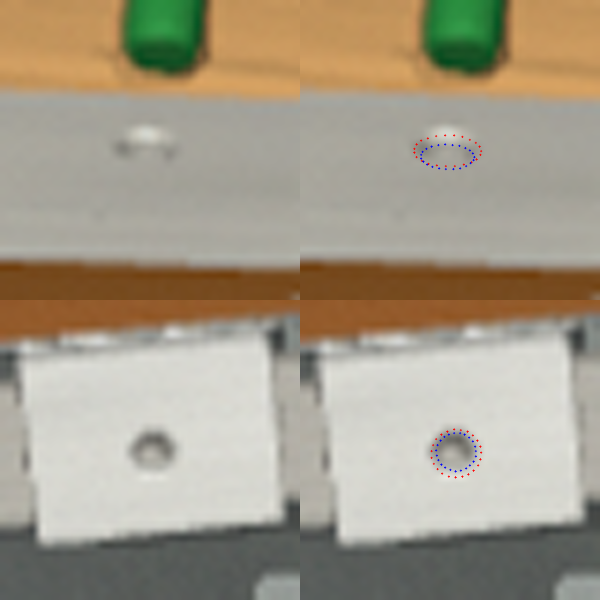

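```bash
sed -i 's/^H=.*;TH/H=np.array([.5707,.0145,.1167]);TH/' g.py; python3 - <<'E'
from g import *
st();plan(tcp([0,0,.006]),TG,3)
E
```

```text
t 6.9 tip in hole frame mm [-3.036  -3.6032 16.0308] axis err deg [ 0.017  -0.3986 -0.    ] yaw -0.5012269165456417 F in hole frame [ 0.1692 -0.3218 -1.6922] T [0.0379 0.6592 0.0515] grip 0.18 q [ 0.5442 -0.2408 -0.5672  2.1815 -0.2421  0.6572 -1.3876]
total mm [ 5.7519  4.01   -8.0759] deg [-0.2009 -0.4164  0.4434]
[[-0.024, -0.008, 0.067, 0.027, -0.001, -0.033], [-0.024, -0.008, 0.067, 0.027, -0.001, -0.033], [-0.024, -0.008, 0.067, 0.027, -0.001, -0.033]]
```

Call:
servo_tool([
  [[-0.03,-0.02,0.05,0.03,0,-0.03],[-0.03,-0.02,0.05,0.03,0,-0.03],[-0.02,0,0.05,0.03,0,-0.03],[0,0,0,0,0,0],[0,0,0,0,0,0]],
])

```text
clock: 7.4
position: [0.4368, 0.0047, 0.3516]
ee_rot: [0.71, -0.654, 0.176, -0.191]
ft_force: [-0.3, 0.4, -1.1]
grip_width: 0.181
```

```bash
python3 - <<'E'
from g import *
st();plan(tcp([0,0,.006]),TG,3)
E
```

```text
t 7.4 tip in hole frame mm [1.8074 1.0784 8.2317] axis err deg [0.0277 0.1435 0.    ] yaw 0.04285162373027284 F in hole frame [-0.8162  0.424  -0.8161] T [0.0214 0.6837 0.0049] grip 0.181 q [ 0.5445 -0.2224 -0.5861  2.1814 -0.2246  0.6281 -1.4042]
total mm [ 0.2175 -1.1912 -2.5071] deg [ 0.0335  0.1468 -0.0232]
[[0.008, 0.008, 0.015, -0.01, -0.002, 0.003], [0.008, 0.008, 0.015, -0.01, -0.002, 0.003], [0.008, 0.008, 0.015, -0.01, -0.002, 0.003]]
```

Now down, with small lateral correction, to tip about -5 mm.

Call:
servo_tool([
  [[0.01,0.015,0.05,-0.01,0,0],[0.01,0.015,0.05,-0.01,0,0],[0,0.01,0.05,0,0,0],[0,0,0.05,0,0,0],[0,0,0.03,0,0,0],[0,0,0,0,0,0]],
])

```text
clock: 8.0
position: [0.4411, 0.0039, 0.3395]
ee_rot: [0.711, -0.654, 0.176, -0.19]
ft_force: [-0.5, -0.1, -1.0]
grip_width: 0.18
```

```bash
python3 - <<'E'
from g import *
st();look("5")
E
```

```text
t 8.0 tip in hole frame mm [-1.1036 -0.1331 -4.3665] axis err deg [0.0287 0.0169 0.    ] yaw 0.026829188135356518 F in hole frame [-0.9582 -0.0958 -0.6381] T [ 0.0151  0.6928 -0.0305] grip 0.18 q [ 0.5502 -0.1935 -0.5988  2.1872 -0.2046  0.5974 -1.4185]
```

View pics/scene5.png

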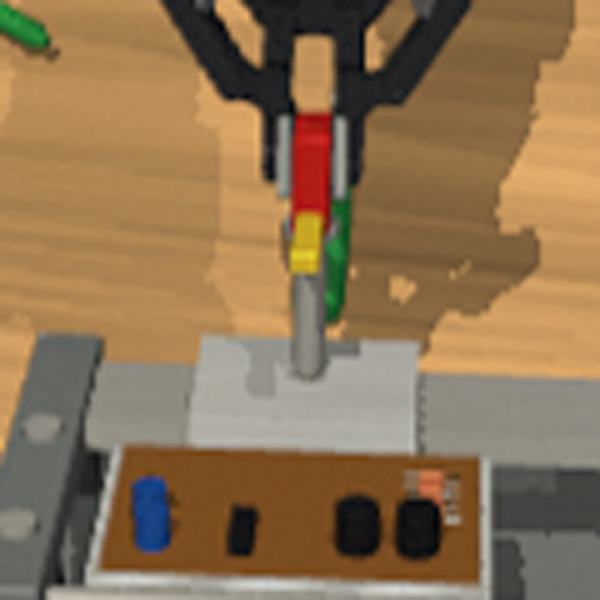

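Call:
servo_tool([
  [[0,-0.01,0.03,0,0,0],[0,-0.01,0.03,0,0,0],[0,0,0.03,0,0,0],[0,0,0.03,0,0,0]],
])

```text
clock: 8.5
position: [0.4454, 0.0042, 0.3351]
ee_rot: [0.71, -0.654, 0.176, -0.191]
ft_force: [-0.5, -0.4, -1.1]
grip_width: 0.176
```

```bash
python3 - <<'E'
from g import *
st()
E
```

```text
t 8.5 tip in hole frame mm [  0.7139  -0.2287 -10.2693] axis err deg [0.0518 0.0848 0.    ] yaw 0.036299867247918095 F in hole frame [-1.0264 -0.3147 -0.7091] T [-0.0072  0.6171 -0.0113] grip 0.176 q [ 0.5539 -0.1759 -0.608   2.1843 -0.1886  0.5825 -1.432 ]
```

Call:
servo_tool([
  [[0,0,0.03,0,0,0],[0,0,0.03,0,0,0],[0,0,0.03,0,0,0],[0,0,0.03,0,0,0]],
])

```text
clock: 8.9
position: [0.4495, 0.0043, 0.3333]
ee_rot: [0.71, -0.654, 0.178, -0.191]
ft_force: [-23.3, -0.8, 27.2]
grip_width: 0.18
```

```bash
python3 - <<'E'
from g import *
st()
E
```

```text
t 8.9 tip in hole frame mm [  4.4502  -1.0441 -13.9576] axis err deg [ 0.1809  0.3229 -0.    ] yaw 0.06738860698223922 F in hole frame [-6.588   1.124  35.1683] T [ 0.4139  2.5371 -0.0204] grip 0.18 q [ 0.5575 -0.1629 -0.6155  2.1796 -0.1729  0.5706 -1.4451]
```

Call:
servo_tool([
  [[0,0.04,-0.02,0,0,0],[0,0.02,0,0,0,0],[0,0,0,0,0,0]],
])

```text
clock: 9.2
position: [0.4467, 0.0041, 0.3332]
ee_rot: [0.71, -0.654, 0.179, -0.192]
ft_force: [-0.3, -0.0, -0.8]
grip_width: 0.18
```

```bash
python3 - <<'E'
from g import *
st()
E
```

```text
t 9.2 tip in hole frame mm [  2.3632  -1.1242 -12.5626] axis err deg [ 0.2055  0.4116 -0.    ] yaw 0.07747506505417565 F in hole frame [-0.6247 -0.0119 -0.516 ] T [ 0.069   0.5921 -0.0429] grip 0.18 q [ 0.5556 -0.1714 -0.6118  2.1863 -0.1814  0.5701 -1.4379]
```

Call:
servo_tool([
  [[-0.06,0.01,0,0,-0.03,0],[-0.06,0.01,0,0.03,-0.03,0],[-0.06,0,0,0.03,0,0],[-0.06,0,0,0,0,0]],
])

```text
clock: 9.6
position: [0.4449, 0.0156, 0.3325]
ee_rot: [0.709, -0.653, 0.179, -0.195]
ft_force: [-0.1, -1.6, 0.8]
grip_width: 0.177
```

```bash
python3 - <<'E'
from g import *
st()
E
```

```text
t 9.6 tip in hole frame mm [  2.8323  11.6079 -12.7771] axis err deg [-0.0341  0.7595  0.    ] yaw -0.003197952088017718 F in hole frame [ 0.1805 -1.6166  0.7783] T [-0.6371  0.4343 -0.0113] grip 0.177 q [ 0.5494 -0.1781 -0.6321  2.1923 -0.1776  0.5612 -1.468 ]
```

Call:
servo_tool([
  [[-0.02,-0.025,0,-0.07,0,0],[-0.02,-0.025,0.005,-0.07,0,0],[-0.02,0,0.01,0,0,0],[-0.02,0,0.01,0,0,0]],
])

```text
clock: 10.0
position: [0.4478, 0.0206, 0.3331]
ee_rot: [0.711, -0.654, 0.175, -0.191]
ft_force: [0.3, -1.9, -0.9]
grip_width: 0.176
```

```bash
python3 - <<'E'
from g import *
st()
E
```

```text
t 10.0 tip in hole frame mm [  2.7156  16.2735 -13.9154] axis err deg [-0.0313  0.0469  0.    ] yaw 0.025188673763973563 F in hole frame [-0.3247 -1.9358 -0.889 ] T [-0.6113  0.5266 -0.0408] grip 0.176 q [ 0.5529 -0.1675 -0.6491  2.1795 -0.1552  0.575  -1.4969]
```

Call:
servo_tool([
  [[0,0,0.01,0,0,0],[0,0,0.015,0,0,0],[0,0,0.015,0,0,0]],
])

```text
clock: 10.3
position: [0.4488, 0.0208, 0.3311]
ee_rot: [0.711, -0.654, 0.175, -0.191]
ft_force: [1.0, -2.1, 0.8]
grip_width: 0.179
```

```bash
python3 - <<'E'
from g import *
st()
E
```

```text
t 10.3 tip in hole frame mm [  2.565   16.4262 -16.1476] axis err deg [-0.0413  0.0324  0.    ] yaw 0.025411834531488698 F in hole frame [ 1.0943 -2.2128  0.3474] T [-0.5694  0.4502  0.036 ] grip 0.179 q [ 0.5541 -0.1615 -0.6524  2.1796 -0.1494  0.5698 -1.502 ]
```

Call:
servo_tool([
  [[0,0,0.02,0,0,0],[0,0,0.02,0,0,0],[0,0,0.02,0,0,0]],
])

```text
clock: 10.6
position: [0.4504, 0.0209, 0.3282]
ee_rot: [0.711, -0.654, 0.175, -0.191]
ft_force: [0.2, -1.6, 0.8]
grip_width: 0.177
```

```bash
python3 - <<'E'
from g import *
st()
E
```

```text
t 10.6 tip in hole frame mm [  2.5292  16.4185 -19.424 ] axis err deg [-0.0423  0.0345  0.    ] yaw 0.022404517051264793 F in hole frame [ 0.4849 -1.6595  0.6204] T [-0.5398  0.4374  0.0103] grip 0.177 q [ 0.556  -0.1527 -0.657   2.1797 -0.1404  0.5618 -1.5095]
```

Call:
servo_tool([
  [[0,0,0.03,0,0,0],[0,0,0.03,0,0,0],[0,0,0.03,0,0,0],[0,0,0.03,0,0,0]],
])

```text
clock: 11.0
position: [0.4537, 0.0208, 0.3226]
ee_rot: [0.71, -0.654, 0.176, -0.191]
ft_force: [-0.3, -1.7, 1.4]
grip_width: 0.181
```

```bash
python3 - <<'E'
from g import *
st()
E
```

```text
t 11.0 tip in hole frame mm [  2.5855  15.9064 -25.8954] axis err deg [-0.0124  0.0403 -0.    ] yaw -0.0007224262640103898 F in hole frame [ 0.2609 -1.7155  1.4314] T [-0.6323  0.4572 -0.0536] grip 0.181 q [ 0.5602 -0.1347 -0.6658  2.1794 -0.1206  0.5464 -1.5258]
```

Call:
servo_tool([
  [[0,0,0.03,0,0,0],[0,0,0.03,0,0,0],[0,0,0.03,0,0,0],[0,0,0.03,0,0,0]],
])

```text
clock: 11.4
position: [0.4569, 0.021, 0.3169]
ee_rot: [0.71, -0.654, 0.175, -0.191]
ft_force: [-1.0, -1.9, -0.2]
grip_width: 0.174
```

```bash
python3 - <<'E'
from g import *
st()
E
```

```text
t 11.4 tip in hole frame mm [  2.4717  15.859  -32.501 ] axis err deg [-0.0141  0.0277  0.    ] yaw -0.005572116501958671 F in hole frame [-1.0728 -1.8276  0.4308] T [-0.6614  0.4563 -0.0012] grip 0.174 q [ 0.5638 -0.1162 -0.6747  2.1789 -0.0992  0.5311 -1.5437]
```

Past the bar, entering the lower plate freely. Continue.

Call:
servo_tool([
  [[0,0,0.04,0,0,0],[0,0,0.04,0,0,0],[0,0,0.04,0,0,0],[0,0,0.04,0,0,0],[0,0,0.04,0,0,0],[0,0,0.04,0,0,0]],
])

```text
clock: 12.0
position: [0.4633, 0.0215, 0.3054]
ee_rot: [0.71, -0.655, 0.175, -0.19]
ft_force: [0.2, -1.7, 0.8]
grip_width: 0.181
```

```bash
python3 - <<'E'
from g import *
st()
E
```

```text
t 12.0 tip in hole frame mm [  2.1819  15.8348 -45.6488] axis err deg [-0.018  -0.0002 -0.    ] yaw -0.016785963180043842 F in hole frame [ 0.4318 -1.7405  0.6676] T [-0.6387  0.53    0.0372] grip 0.181 q [ 0.5693 -0.0783 -0.6909  2.1773 -0.0509  0.5018 -1.5844]
```

Call:
servo_tool([
  [[0,0,0.04,0,0,0],[0,0,0.04,0,0,0],[0,0,0.04,0,0,0],[0,0,0.04,0,0,0],[0,0,0.04,0,0,0],[0,0,0.04,0,0,0],[0,0,0.04,0,0,0],[0,0,0.03,0,0,0]],
])

```text
clock: 12.8
position: [0.4716, 0.0221, 0.2905]
ee_rot: [0.71, -0.655, 0.175, -0.19]
ft_force: [-0.4, -1.8, -0.0]
grip_width: 0.18
```

```bash
python3 - <<'E'
from g import *
st()
E
```

```text
t 12.8 tip in hole frame mm [  1.655   15.8122 -62.7229] axis err deg [-0.0258 -0.0525 -0.    ] yaw -0.03884000850998585 F in hole frame [-0.515  -1.7782  0.2567] T [-0.6469  0.5885  0.0232] grip 0.18 q [ 0.5711 -0.0275 -0.7064  2.1742  0.0236  0.4665 -1.6476]
```

Call:
servo_tool([
  [[0,0,0.03,0,0,0],[0,0,0.03,0,0,0],[0,0,0.03,0,0,0],[0,0,0.02,0,0,0]],
])

```text
clock: 13.2
position: [0.4745, 0.0223, 0.2852]
ee_rot: [0.71, -0.655, 0.175, -0.19]
ft_force: [0.1, -3.2, 0.6]
grip_width: 0.178
```

```bash
python3 - <<'E'
from g import *
st()
E
```

```text
t 13.2 tip in hole frame mm [  1.4649  15.7933 -68.794 ] axis err deg [-0.0271 -0.0716 -0.    ] yaw -0.04298100234536759 F in hole frame [ 0.2184 -3.199   0.6124] T [-0.6007  0.5984  0.0009] grip 0.178 q [ 0.5694 -0.0092 -0.7095  2.1728  0.0531  0.4547 -1.6727]
```

Now find the collar's seat with gentle pressing.

Call:
servo_tool([
  [[0,0,0.02,0,0,0],[0,0,0.02,0,0,0],[0,0,0.015,0,0,0]],
])

```text
clock: 13.5
position: [0.4756, 0.0227, 0.2839]
ee_rot: [0.711, -0.655, 0.175, -0.189]
ft_force: [-30.1, -3.3, 31.1]
grip_width: 0.18
```

```bash
python3 - <<'E'
from g import *
st()
E
```

```text
t 13.5 tip in hole frame mm [  1.486   15.6041 -70.4211] axis err deg [ 0.0733 -0.1453 -0.    ] yaw 0.0044483180694489255 F in hole frame [-10.665   -0.8683  42.0131] T [-0.2421  2.8125 -0.0076] grip 0.18 q [ 0.5678 -0.0034 -0.7109  2.171   0.0678  0.4539 -1.6857]
```

Call:
servo_tool([
  [[0,0,-0.015,0,0,0],[0,0,0,0,0,0]],
])

```text
clock: 13.7
position: [0.4751, 0.0228, 0.2848]
ee_rot: [0.711, -0.655, 0.175, -0.189]
ft_force: [-0.1, -2.3, -1.6]
grip_width: 0.184
```

```bash
python3 - <<'E'
from g import *
st()
E
```

```text
t 13.7 tip in hole frame mm [  1.3754  15.6604 -69.3858] axis err deg [ 0.1007 -0.1604 -0.    ] yaw 0.036038876263722035 F in hole frame [-1.0743 -2.2947 -1.2521] T [-0.6611  0.6188 -0.0325] grip 0.184 q [ 0.5679 -0.0066 -0.7108  2.1713  0.0643  0.4563 -1.6828]
```

Call:
servo_tool([
  [[0,0,0,0,0,0],[0,0,0,0,0,0],[0,0,0,0,0,0],[0,0,0,0,0,0],[0,0,0,0,0,0],[0,0,0,0,0,0],[0,0,0,0,0,0],[0,0,0,0,0,0]],
], jaw=0)

```text
clock: 14.5
position: [0.4754, 0.0243, 0.2848]
ee_rot: [0.711, -0.654, 0.175, -0.19]
ft_force: [0.3, -0.0, 0.1]
grip_width: 0.998
```

Call:
servo_tool([
  [[0,0,-0.2,0,0,0],[0,0,-0.3,0,0,0],[0,0,-0.3,0,0,0],[0,0,-0.3,0,0,0],[0,0,-0.3,0,0,0],[0,0,-0.3,0,0,0],[0,0,0,0,0,0]],
])

```text
clock: 15.2
position: [0.4315, 0.0208, 0.3608]
ee_rot: [0.711, -0.654, 0.174, -0.19]
ft_force: [0.8, -0.1, -1.0]
grip_width: 1.001
```

```bash
python3 - <<'E'
from g import *
st();look("6")
E
```

```text
t 15.2 tip in hole frame mm [ 1.742  18.3232 18.1752] axis err deg [-0.142 -0.132 -0.   ] yaw 0.10325825343839312 F in hole frame [ 0.1475 -0.1585 -1.2493] T [-0.0003  0.5309 -0.026 ] grip 1.001 q [ 0.5471 -0.2507 -0.6174  2.1752 -0.231   0.6585 -1.4343]
```

View pics/scene6.png

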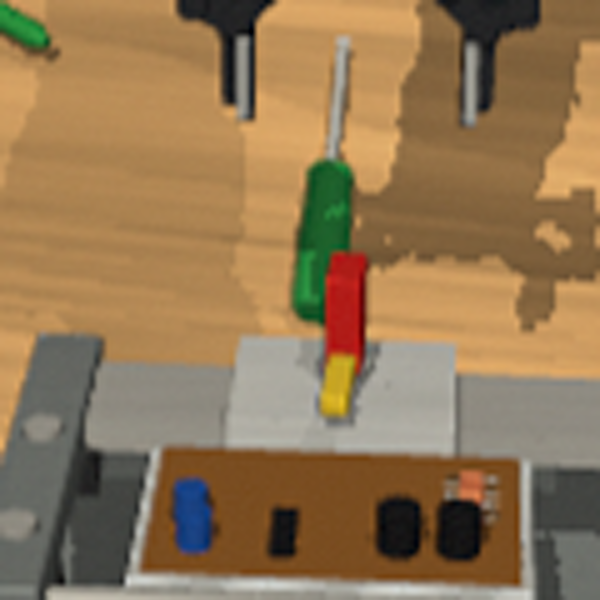

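View pics/top6.png

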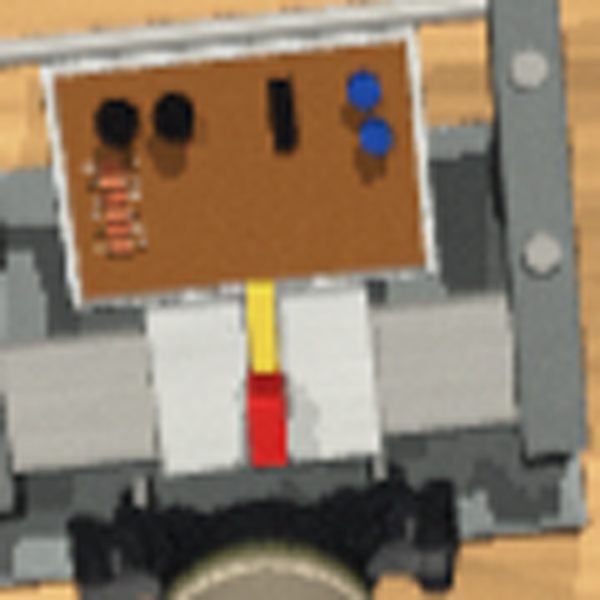

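```bash
python3 - <<'E'
from g import *
import cv2
out=[]
for n,(x,y,w,h) in {"scene":(255,190,120,120),"top":(265,150,90,90)}.items():
    c=cv2.imread(f"pics/{n}6.png");k=600/w
    for l,col in [((a,b,-.013),(0,255,0)) for a in(.047,.145) for b in(-.075,.075)]+[((-.032,b,0),(0,255,0)) for b in(-.048,.048)]+[((a,b,.051),(255,255,0)) for a in(-.015,.015) for b in(-.008,.008)]+[((.055,b,z),(255,0,255)) for b in(-.006,.006) for z in(.007,.017)]:
        u=(proj(n,H+F@(np.array(l)+[.001,.0163,0]))-[x,y]+.5)*k;cv2.circle(c,tuple(int(q) for q in u),4,col,-1)
    out.append(cv2.resize(c,(400,400)))
cv2.imwrite("pics/chk.png",np.hstack(out))
E
```

```text
(no output)
```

View pics/chk.png

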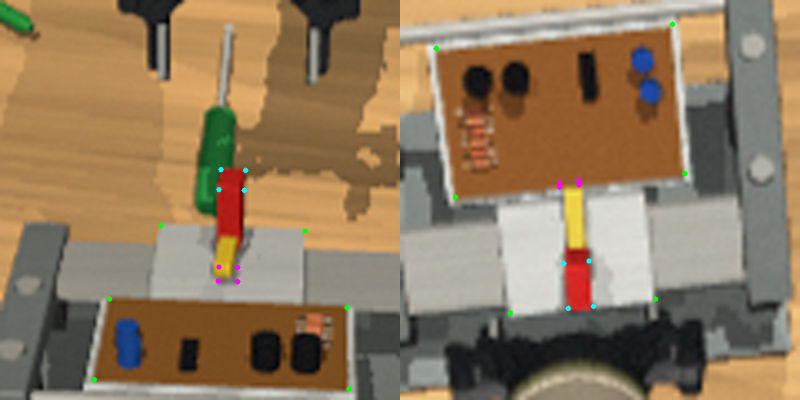

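Call:
servo_tool([
  [[0,0,-0.3,0,0,0],[0,0,0,0,0,0],[0,0,0,0,0,0]],
])

```text
clock: 15.6
position: [0.4244, 0.0199, 0.3695]
ee_rot: [0.712, -0.654, 0.171, -0.189]
ft_force: [0.2, 0.5, -0.7]
grip_width: 0.999
```

```bash
python3 - <<'E'
from g import *
from workcell import order
st();print(order.hand_in())
E
```

```text
t 15.6 tip in hole frame mm [-1.572  18.3611 29.3326] axis err deg [-0.2138 -0.4652 -0.    ] yaw 0.059561332887362 F in hole frame [-0.1283  0.4799 -0.7465] T [-0.0341  0.5222  0.0237] grip 0.999 q [ 0.5408 -0.2789 -0.6001  2.1747 -0.2515  0.6924 -1.4166]
the job is handed in; nothing more can be done
None
```

The pin is through the carrier's upper plate, the cross bar and the lower plate, released, and the job was handed in at about 15.6 s. I lifted it from the holder, set the tip in the carrier's hole and slid the carrier about 16 mm along +y until the pin dropped through. I then pushed it home with the yellow arm pointing up the slope.

**Last checks**
- **Seating:** the collar met the plate at a tip depth of about 70 mm, with a force of about 42 N along the axis. The limit is 120 N at the wrist. I backed off about 1 mm to relieve the force before opening the jaws, leaving the tip reading 69 mm.
- **Alignment:** the pin was within about 0.3 degrees of the hole axis just before release.
- **Pictures after release:** the pin is seated and the arm lies up the slope. An overlay of the expected positions agreed to within about 2 mm in both camera views.
- **Gripper:** fully open, about 100 mm back up the axis, with near-zero force. I touched nothing else on the bench.

**What disagreed**
- The hole centre I measured from the pictures was off by about 1 to 2 mm in x and z. I found the seat by feel instead.
- While feeling for the bar I pressed with a brief 35 N and drifted a few millimetres in x; I corrected this before sliding the carrier.

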